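# Hold the contact grill open for loading

### The job

The contact grill is shut and locked and somebody left the pepper grinder on its lid. Stand the grinder upright on the free worktop beside the grill and let go of it, slide the lock on the lid fully open (to the right, seen from the handle side), then raise the lid by its handle to about 60 degrees, without letting it slam, and finish while still holding it there so that the cook can load it: it falls shut if let go. Leave everything else where it stands.

Things in the scene. Friction and masses are not known exactly. Their poses are not given: they have to be found in the camera images.
- grill: the contact grill (panini press): steel and black plastic, 270 mm wide (its y) and about 240 mm deep (its x), 108 mm high when shut; it stands fast and does not slide. Origin: on the worktop under its middle; x points to its back (hinge), y to its left as seen from the handle side, z up. The lid's flat top is 108 mm above the worktop when shut; the lid's front edge is at x = -0.105
- grill_lid (a joint): angle of the lid, rad: 0 shut, grows as its front rises, stop at 1.40; 60 degrees is 1.047. The lid with its handle weighs about 0.9 kg and falls shut from any angle unless held (about 4 N at the handle at 60 degrees)
- lid_hinge (a point): middle of the lid's hinge line, which runs along the grill's y, 95 mm behind the grill's origin and 82 mm above the worktop
- lid_handle (a point): the lid's handle: a round black bar, 18 mm thick, 160 mm of it free to grip, that runs along the grill's y, carried by an arm at each end; this point is the middle of the bar, moving with the lid. 257 mm from the hinge line; 52 mm in front of the lid's front edge, 88 mm above the worktop when shut. The bar is fixed to the lid and turns with it, and may turn between the fingers as the lid rises
- lid_lock (a joint): travel of the lid's lock, m: 0 locked, 0.022 fully open at its stop; it moves along the grill's -y (to the right seen from the handle side), needs about 2 N and stays where it is left. A steel hook on it catches under a ledge on the base until it is about 0.016 open
- lock_knob (a point): middle of the lock's black thumb piece on top of the lid near its front edge: 14 mm wide along y (the way it slides), 24 mm along x, standing 20 mm above the lid's top; this point is 10 mm above the lid's top
- clear_spot (a point): a point on the worktop (z = 0), 80 mm in front of and 205 mm to the left of the grill's origin, with at least 50 mm of free worktop round it: a good place for the grinder
- grinder_mid (a point): middle of the pepper grinder, half-way up (56 mm above its foot): a round glass grinder, 43 mm across, 112 mm high, with a black cap 39 mm across in its upper 34 mm; about 0.16 kg; it stands upright on the lid at the start
- salt_bowl_mid (a point): middle of the small stoneware bowl of salt, 110 mm across, 51 mm high, on the worktop near its front edge; leave it alone
- jar_oats_mid (a point): middle of the low clip-top glass jar, 94 mm across, 69 mm high, on the worktop near its front edge; leave it alone
- bottle_mid (a point): middle of the square glass bottle with the black cap, 42 mm wide, 170 mm high, on the worktop at the hob's right side; leave it alone. An extractor hood and a wall cabinet hang over the hob (from 0.67 m up): when the arm swings across, keep it low or well in front of them
There are look-alikes about, which are no part of the job. There is more than one size of the part that bears grinder_mid; the job needs the middle-sized.

How it is judged:
On the way, in this order (a step that is already met when the one before it is completed fails the run):
1. the grinder stands upright on the worktop, let go of (height (world z) of grinder_mid between 0.05 and 0.061 m and angle between grinder_mid's own z axis and vertical below 0.1 rad and contact force between the fingers and grinder below 0.1 N and linear speed of grinder below 0.03 m/s), for 0.2 s.
2. the lock is slid open while the lid is down (value of joint lid_lock above 0.018 m and value of joint grill_lid below 0.1 rad), for 0.1 s.
At the end, for the whole second after the job is handed in: The lid is held still at 60 degrees (give or take 8) by the fingers on its handle, the lock is open (at least 16 of its 22 mm) and the grinder stands upright on the worktop (value of joint grill_lid between 0.907 and 1.187 rad and velocity of joint grill_lid between -0.05 and 0.05 rad/s and contact force between the fingers and lid_handle_bar above 1 N and value of joint lid_lock above 0.016 m and height (world z) of grinder_mid between 0.05 and 0.061 m and angle between grinder_mid's own z axis and vertical below 0.1 rad and linear speed of grinder below 0.03 m/s); the arm keeps its last pose, push and grip.
It fails at once if the lid slams or is flung (faster than 1.5 rad/s) (velocity of joint grill_lid below -1.5 rad/s or velocity of joint grill_lid above 1.5 rad/s).
It fails at once if the grinder is knocked over (angle between grinder_mid's own z axis and vertical above 0.6 rad).
It fails at once if the grinder is dropped or thrown (faster than 1.2 m/s) (linear speed of grinder above 1.2 m/s).
It fails at once if the bowl, the low jar or the square bottle is moved by more than 3 cm (distance of any of salt_bowl_mid, jar_oats_mid, bottle_mid from where it was at the start of the episode above 0.03 m).
It also fails if it takes over 67 s, if anything falls off the work surface, if the arm or the gripper's body presses on something with over 40 N, if the wrist force passes 120 N, or if a joint passes its speed limit or range.

### The arm

A 6-joint arm with a two-finger parallel gripper is mounted at the origin on a cart in front of the work surface, level with it; the furniture and walls round the work are solid. World frame = base frame: x ahead of the robot, y to its left, z up, the work surface at z = 0. Lengths are in m, angles in rad, forces in N, time in s.
With the tool pointing down it reaches from about 0.275 to 0.85 m from the base axis. Payload 5.2 kg.
Tool frame: the origin (TCP) lies at the very end of the fingers, on their centre line; the grasp point (between the pads) lies 19 mm behind it; x points along the fingers, y is the direction in which the jaws open and shut, and the axes are right-handed (so a half turn about x gives the same grasp; the last joint's range is limited). The gripper opens to 85 mm and grips with 20 to 120 N. Pads are 22 mm wide; open, the fingers measure 114 mm over their backs; the gripper's body (76 mm by 85 mm) begins 54 mm behind the grasp point. The pads swing forward as they close: fully open they stand 13 mm farther back than shut.
Start: joints at [1.014, 0.259, 1.535, -0, 1.348, -0.203], TCP at [0.191, 0.516, 0.231] pointing down, gripper open.
Joint ranges: [-3.14, 3.14], [-0.91, 2.08], [0.19, 2.58], [-1.22, 4.36], [0.22, 2.71], [-3.12, 3.12]. Speed limits (rad/s): [2.57, 2.57, 3.14, 3.14, 3.14, 3.14].

### API

Orientations are given as a 3x3 rotation matrix whose columns are the frame's x, y, z axes.
In Python, from cell import telemetry, grab_frame, arm gives the robot as it stands.
- The arm moves only by the tool carry_out, never from a script. Its argument "commands" is a list of rows, each a list of 7 numbers: the shift along the world's x, y, z in m, then the turn, a rotation vector about the world's x, y, z in rad, then the finger opening in m, from 0 to 0.0854. In form: [[dx, dy, dz, ax, ay, az, jaw], ...]. A call has 1 to 5 rows; each row is the pose to reach, as a shift and turn from the pose commanded when the call began; what a row does not reach only later rows make up. A row lasts 1/10 s, in which the tool goes at most 50 mm and 8.59 degrees, less where a joint would pass 70% of its speed; a pose out of reach is approached as far as the arm can. A call with a gripper value outside its range is refused whole. The fingers move at their own pace and stop on an object; "grip_force" is the grip in N (left out, the last holds). Time passes only in rows, so rows that repeat a pose let the fingers close. It gives the time, the measured TCP pose, the force and the opening at its end, in the units of the state.
- telemetry.state(): the state, without advancing time (a new reading comes with each control period).
- grab_frame(name): name is "scene" or "top"; returns a dict with "img" (480x640x3 uint8, red, green, blue), "z_map" (480x640 float32, m along the optical axis (not along the pixel's ray), 0 where there is no reading), "fx", "fy", "cx", "cy" (pixels), "k1" (the pictures are not rectified: a ray, as slopes to the right and down, at radius r is drawn at 1 + k1 r^2 times it, then the intrinsics apply), "origin" and "attitude" of the camera in the world. Camera axes: x right, y down, z forward; pixel columns grow to the right and rows downward; lengths in m; the calibration is good to about 2 mm. A picture is of the moment at which its call begins.
- arm.close_job(): hands the job in, once; it reports no verdict.
The state is a dict: "clock": time; "qpos": joint angles; "joint_velocities": joint speeds; "joint_efforts": joint torques, N m; "tcp_pos": TCP position; "tool_rot": TCP orientation; "force": force on the tool from outside, world axes, zero at the start; "torque": the same for the moment, N m; "gripper_width": finger opening in m.
Only numpy, scipy, OpenCV 4.12 (cv2) and the standard library are available. Lean on these libraries where they do the work, as an engineer would, in place of code of your own. Each camera call takes 0.05 s, during which the arm holds its last target.

## Working session

There is one attempt and no reset: what is moved stays moved. The work goes in short steps, Python scripts to look and compute and a tool call to move; the robot and the scene stay as the last step left them, time stands still between calls to the robot, and variables do not carry over. Pictures are saved under pics/ and viewed, and the job is handed in when it is done.

Besides the shell and the picture viewer there is one more tool, called after "Emit:" as name(argument=value, ...), one argument or row to a line, values as JSON. carry_out: Moves the arm, as the interface text tells. Its arguments: {"type":"object","properties":{"commands":{"type":"array","items":{"type":"array","items":{"type":"number"}}},"grip_force":{"type":"number"}},"required":["commands"]}

```bash
ls; mkdir -p pics
python3 - <<'E'
from cell import telemetry, grab_frame
import cv2,numpy as np
s=telemetry.state()
print(s)
for n in ("scene","top"):
    f=grab_frame(n); cv2.imwrite(f"pics/{n}0.png",f["img"][:,:,::-1]); np.save(f"pics/{n}0.npy",f["z_map"])
    print(n,{k:v for k,v in f.items() if k not in("img","z_map")})
E
```

```text
pics
{'clock': 0.0, 'qpos': array([ 1.01420286e+00,  2.59344310e-01,  1.53608256e+00, -1.06149320e-05,
        1.34798493e+00, -2.02797171e-01]), 'joint_velocities': array([ 1.01422982e-04,  6.53890718e-04,  2.15661216e-04, -1.21441299e-04,
        5.26251644e-05, -1.33708434e-03]), 'joint_efforts': array([-1.92851221e-03, -4.46030688e+01, -2.90567815e+01, -3.93863829e-04,
        1.18130169e-02,  1.75444001e-05]), 'tcp_pos': array([0.19025217, 0.51549   , 0.23047419]), 'tool_rot': array([[-9.52261516e-04,  3.46458411e-01,  9.38064850e-01],
       [-1.55003629e-03,  9.38063637e-01, -3.46459536e-01],
       [-9.99998345e-01, -1.78395464e-03, -3.56258792e-04]]), 'force': array([-0.70471139,  0.10310212, -0.28531803]), 'torque': array([-0.05538964,  0.02983059, -0.02115151]), 'gripper_width': 0.08555971365604338}
scene {'fx': 565.5322134997084, 'fy': 565.5322134997084, 'cx': 321.2815802978971, 'cy': 240.61829790587612, 'k1': -0.1698108993119935, 'origin': array([0.08001441, 0.4071765 , 1.19271526]), 'attitude': array([[-0.70845908, -0.5916449 ,  0.38476233],
       [-0.7057445 ,  0.59640283, -0.38239817],
       [-0.00322941, -0.54245735, -0.84007713]])}
top {'fx': 567.3358329722987, 'fy': 567.3358329722987, 'cx': 314.6267459535842, 'cy': 240.81401167334283, 'k1': 0.06044190201083329, 'origin': array([ 0.36311763, -0.07351893,  1.44027523]), 'attitude': array([[ 0.01989535, -0.9836235 ,  0.17913398],
       [-0.99978404, -0.02064906, -0.00234371],
       [ 0.00600428, -0.17904866, -0.9838219 ]])}
```

View pics/scene0.png

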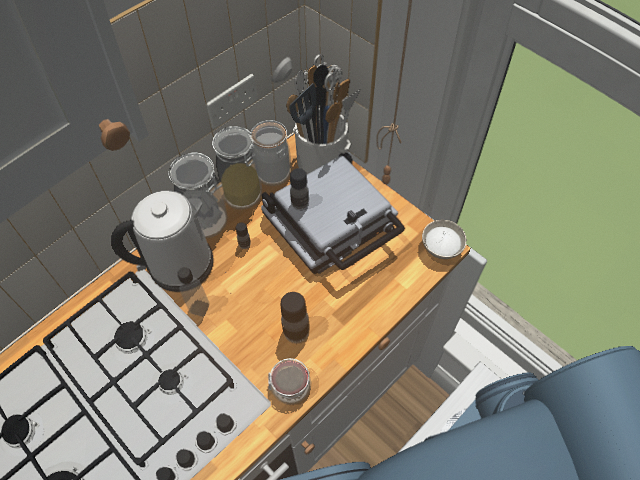

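View pics/top0.png

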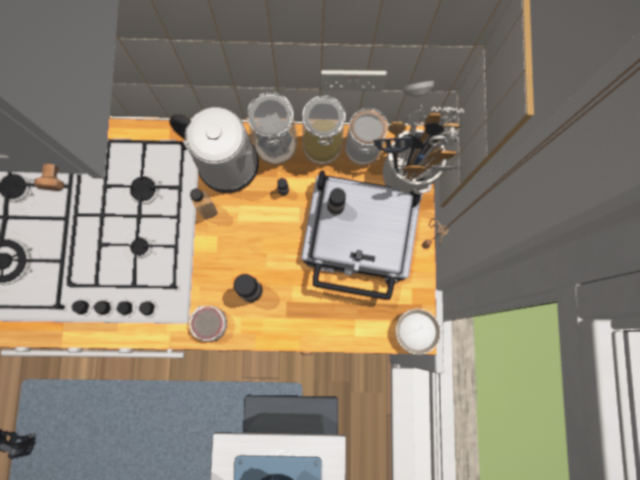

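The scene view shows a grinder on the lid at about (299,188), a large look-alike on the worktop at (294,315) and a small one at (243,236). The same three in the top view are at (337,200), (247,288) and (283,187). The lock is at scene (354,216), and the handle bar runs from (335,262) to (400,228). I'll measure these now.

```bash
cat > h.py <<'E'
import cv2,numpy as np
from cell import grab_frame
def ray(f,u,v):
    # distorted = x*(1+k1 r^2)
    K=np.array([[f["fx"],0,f["cx"]],[0,f["fy"],f["cy"]],[0,0,1]]); d=np.array([f["k1"],0,0,0,0.])
    p=cv2.undistortPointsIter(np.array([[[u,v]]],float),K,d,None,None,(3,50,1e-10))[0,0]
    return f["origin"],f["attitude"]@np.array([p[0],p[1],1.])
def on_plane(f,u,v,z):
    o,d=ray(f,u,v); return o+d*(z-o[2])/d[2]
def at_depth(f,u,v):
    z=f["z_map"][int(round(v)),int(round(u))]; o,d=ray(f,u,v); return o+d*z
def cloud(f):
    K=np.array([[f["fx"],0,f["cx"]],[0,f["fy"],f["cy"]],[0,0,1]]); d=np.array([f["k1"],0,0,0,0.])
    vv,uu=np.mgrid[0:480,0:640]
    p=cv2.undistortPointsIter(np.stack([uu,vv],-1).reshape(-1,1,2).astype(float),K,d,None,None,(3,50,1e-10)).reshape(480,640,2)
    P=np.dstack([p,np.ones((480,640))])*f["z_map"][...,None]
    W=P@f["attitude"].T+f["origin"]; W[f["z_map"]==0]=np.nan
    return W
def proj(f,P):
    c=f["attitude"].T@(np.asarray(P,float)-f["origin"]); x,y=c[:2]/c[2]; r=1+f["k1"]*(x*x+y*y)
    return f["fx"]*x*r+f["cx"],f["fy"]*y*r+f["cy"]
E
python3 - <<'E'
from h import *
for n in("scene","top"):
    f=grab_frame(n); W=cloud(f); np.save(f"pics/{n}W.npy",W)
    for nm,c in {"scene":dict(g=(299,173),big=(293,298),small=(243,229),lid=(330,215),top=(320,300)),"top":dict(g=(337,193),big=(246,284),small=(283,184),lid=(370,220),top=(230,230))}[n].items():
        print(n,nm,W[c[1],c[0]].round(3))
    m=(abs(W[...,2]-0.108)<0.006)&(W[...,0]>0.2)&(abs(W[...,1]+.15)<.4)
    m=cv2.morphologyEx(m.astype(np.uint8),cv2.MORPH_OPEN,np.ones((3,3)))
    nn,l,st,ce=cv2.connectedComponentsWithStats(m)
    i=1+np.argmax(st[1:,4]); print(st[i],ce[i]); mm=l==i
    P=W[mm]; print("z",np.median(P[:,2]))
    r=cv2.minAreaRect(P[:,:2].astype(np.float32)); print(r,cv2.boxPoints(r).round(3).tolist())
    # handle: points z .07-.1 with dark colour
    cv2.imwrite(f"pics/{n}_m.png",(mm*255).astype(np.uint8))
    crop={"scene":f["img"][140:280,220:420],"top":f["img"][160:310,220:430]}[n]
    cv2.imwrite(f"pics/{n}_crop.png",cv2.resize(crop,None,fx=3.8,fy=3.8,interpolation=cv2.INTER_CUBIC)[:,:,::-1])
E
```

```text
scene g [ 0.687 -0.127  0.22 ]
scene big [0.497 0.076 0.157]
scene small [0.745 0.009 0.081]
scene lid [ 0.613 -0.152  0.108]
scene top [ 0.51  -0.015  0.001]
[ 275  157  116   91 5052] [334.79869359 200.92240697]
z 0.10832460313835812
((0.6418159008026123, -0.1907203495502472), (0.21516449749469757, 0.2035313993692398), 80.74346160888672) [[0.5239999890327454, -0.2809999883174896], [0.7250000238418579, -0.31299999356269836], [0.7599999904632568, -0.10100000351667404], [0.5590000152587891, -0.06800000369548798]]
top g [ 0.694 -0.124  0.221]
top big [0.494 0.077 0.157]
top small [0.752 0.004 0.081]
top lid [ 0.659 -0.209  0.108]
top top [0.648 0.141 0.008]
[ 313  180   98   92 6052] [364.21893589 227.14821547]
z 0.10806134579090299
((0.6463580131530762, -0.18973103165626526), (0.21176639199256897, 0.20001207292079926), 80.96937561035156) [[0.531000018119812, -0.27900001406669617], [0.7289999723434448, -0.3100000023841858], [0.7620000243186951, -0.10100000351667404], [0.5640000104904175, -0.0689999982714653]]
```

View pics/scene_crop.png

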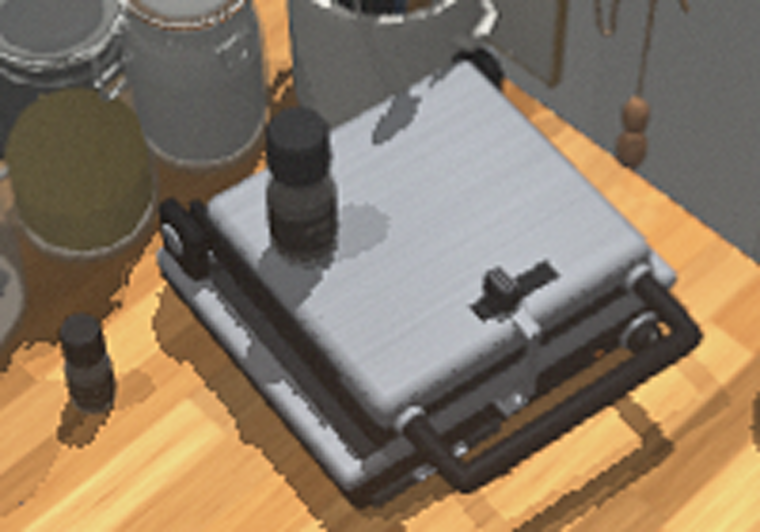

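View pics/top_crop.png

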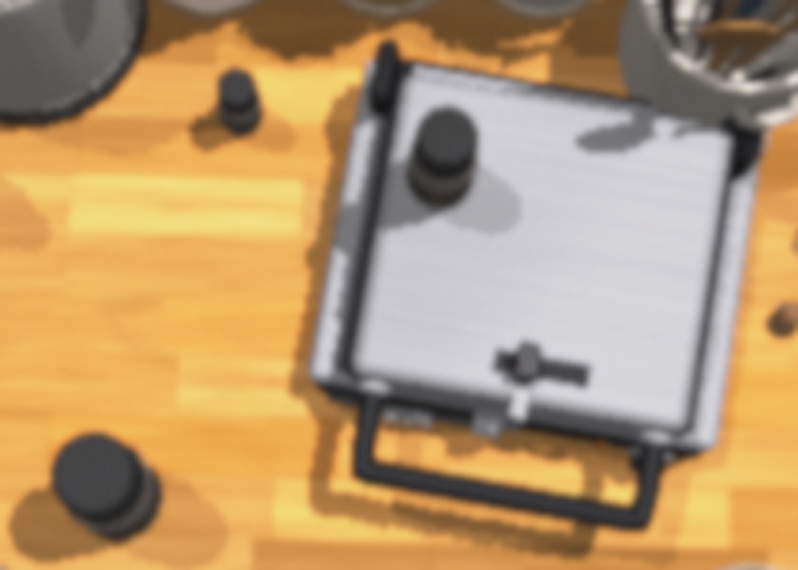

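The three grinder heights come out at 157 mm for the one at scene (294,315), 112 mm for the one on the lid at (299,188), and 81 mm for the one at (243,236). The one on the lid is the middle-sized and matches the 112 mm given; the enlarged crop confirms the black cap. Next I'll refine the grinder axis, bar, knob and hook.

Run:
```python
from h import *
from scipy.optimize import least_squares
th=-np.deg2rad(8.95); R=np.array([[np.cos(th),-np.sin(th)],[np.sin(th),np.cos(th)]]); O=np.array([.651,-.190])
for n in("scene","top"):
    W=np.load(f"pics/{n}W.npy"); X=W[...,:2]; L=(X-O)@R; Z=W[...,2]
    with np.errstate(invalid='ignore'):
        near=np.hypot(X[...,0]-.69,X[...,1]+.126)<.04
        m=near&(Z>.216)&(Z<.226); P=X[m]; c,r=cv2.minEnclosingCircle(P.astype(np.float32)); print(n,"cap",c,r,m.sum(),np.median(Z[m]))
        m=near&(Z>.185)&(Z<.212); P=X[m]
        if m.sum()>20:
            s=least_squares(lambda q:np.hypot(*(P-q).T)-.0195,[.69,-.126]).x; print(" capside",s,m.sum())
        for nm,m in dict(bar=(L[...,0]<-.135)&(L[...,0]>-.19)&(abs(L[...,1])<.07)&(Z>.07)&(Z<.11),
                      knob=(abs(L[...,0]+.08)<.04)&(abs(L[...,1])<.06)&(Z>.118)&(Z<.14),
                      hook=(L[...,0]<-.108)&(L[...,0]>-.14)&(abs(L[...,1])<.07)&(Z>.05)).items():
            if m.sum()<3: print(nm,m.sum());continue
            q=L[m]; print(nm,m.sum(),"local min",q.min(0).round(4),"max",q.max(0).round(4),"med",np.median(q,0).round(4),"z",Z[m].min().round(3),np.median(Z[m]).round(3),Z[m].max().round(3))
            if nm=="bar":
                t=Z[m]>.090; print("  top-line fit x=a*y+b",np.polyfit(q[t][:,1],q[t][:,0],1))
# tall things round about
W=np.load("pics/topW.npy")
for z0 in(.1,.3): 
    m=(W[...,2]>z0)&(W[...,0]<.95)&(W[...,0]>.4)&(abs(W[...,1]+.1)<.35); 
    P=W[m]; 
    for y in np.arange(-.45,.25,.05):
        s=P[abs(P[:,1]-y)<.025]
        if len(s): print(z0,y.round(2),"x",s[:,0].min().round(3),"zmax",s[:,2].max().round(3))
```

```text
scene cap (0.6878600716590881, -0.12394462525844574) 0.01923290826380253 166 0.22022449863346666
 capside [ 0.68926845 -0.12577475] 114
bar 441 local min [-0.1733 -0.07  ] max [-0.153   0.0699] med [-0.1661  0.0021] z 0.078 0.095 0.104
  top-line fit x=a*y+b [ 0.00715701 -0.16464894]
knob 66 local min [-0.0958 -0.01  ] max [-0.0685  0.0042] med [-0.0835 -0.0016] z 0.119 0.126 0.134
hook 66 local min [-0.1206 -0.0438] max [-0.1081  0.0434] med [-0.1146 -0.0022] z 0.05 0.086 0.116
top cap (0.6896619200706482, -0.12418799102306366) 0.018627474084496498 193 0.21983926919320984
 capside [ 0.6912216  -0.12454523] 53
bar 443 local min [-0.1692 -0.0694] max [-0.1506  0.0697] med [-1.608e-01 -1.000e-04] z 0.084 0.095 0.103
  top-line fit x=a*y+b [ 0.00182898 -0.16053576]
knob 62 local min [-0.0915 -0.0086] max [-0.0688  0.0051] med [-0.0809 -0.0018] z 0.121 0.128 0.134
hook 29 local min [-0.1188 -0.0064] max [-0.1085  0.021 ] med [-0.1123 -0.0003] z 0.05 0.091 0.115
0.1 -0.45 x 0.4 zmax 0.786
0.1 -0.4 x 0.502 zmax 0.922
0.1 -0.35 x 0.58 zmax 0.986
0.1 -0.3 x 0.536 zmax 0.552
0.1 -0.25 x 0.476 zmax 0.55
0.1 -0.2 x 0.478 zmax 0.551
0.1 -0.15 x 0.491 zmax 0.551
0.1 -0.1 x 0.497 zmax 0.548
0.1 -0.05 x 0.569 zmax 0.546
0.1 -0.0 x 0.824 zmax 0.544
0.1 0.05 x 0.47 zmax 0.542
0.1 0.1 x 0.469 zmax 0.538
0.1 0.15 x 0.752 zmax 0.535
0.1 0.2 x 0.581 zmax 0.959
0.3 -0.45 x 0.4 zmax 0.786
0.3 -0.4 x 0.502 zmax 0.922
0.3 -0.35 x 0.599 zmax 0.986
0.3 -0.3 x 0.761 zmax 0.552
0.3 -0.25 x 0.782 zmax 0.55
0.3 -0.2 x 0.783 zmax 0.551
0.3 -0.15 x 0.944 zmax 0.551
0.3 -0.1 x 0.945 zmax 0.548
0.3 -0.05 x 0.944 zmax 0.546
0.3 -0.0 x 0.945 zmax 0.544
0.3 0.05 x 0.944 zmax 0.542
0.3 0.1 x 0.945 zmax 0.538
0.3 0.15 x 0.945 zmax 0.535
0.3 0.2 x 0.581 zmax 0.959
```

Everything agrees with the data given: lid top at 108.1 mm, cap radius 19 mm, and the bar at local x of about -0.162, which fits 257 mm from the hinge. The estimates are:

| Item | Estimate |
|---|---|
| Grill origin | (0.651, -0.190), yaw -8.95° |
| Grinder axis | (0.689, -0.1245) |
| Knob | local (-0.081, -0.002) |
| Clear spot | (0.604, 0.025) |

I'll move over the grinder first.

Emit:
carry_out(
  commands=[
    [0.02,-0.03,0.03,0,0,-0.137,0.0854],
    [0.045,-0.064,0.06,0,0,-0.274,0.0854],
    [0.075,-0.096,0.09,0,0,-0.411,0.0854],
    [0.1,-0.128,0.1,0,0,-0.548,0.0854],
    [0.125,-0.16,0.1,0,0,-0.685,0.0854],
  ],
  grip_force=40,
)

```text
clock: 0.7
tcp_pos: [0.3172, 0.3551, 0.3338]
tool_rot: [[0.004, 0.864, 0.503], [0.003, 0.503, -0.864], [-1.0, 0.005, -0.0]]
force: [0.8, 1.5, -0.5]
gripper_width: 0.0855
```

Emit:
carry_out(
  commands=[
    [0.025,-0.032,0,0,0,-0.137,0.0854],
    [0.05,-0.064,0,0,0,-0.274,0.0854],
    [0.075,-0.096,0,0,0,-0.411,0.0854],
    [0.1,-0.128,0,0,0,-0.548,0.0854],
    [0.125,-0.16,0,0,0,-0.688,0.0854],
  ],
)

```text
clock: 1.2
tcp_pos: [0.4412, 0.1945, 0.3313]
tool_rot: [[0.0, 0.987, -0.161], [0.0, -0.161, -0.987], [-1.0, -0.0, -0.0]]
force: [0.7, -0.3, 0.3]
gripper_width: 0.0857
```

Emit:
carry_out(
  commands=[
    [0.025,-0.032,0,0,0,0,0.0854],
    [0.05,-0.064,0,0,0,0,0.0854],
    [0.075,-0.096,0,0,0,0,0.0854],
    [0.1,-0.128,0,0,0,0,0.0854],
    [0.125,-0.16,0,0,0,0,0.0854],
  ],
)

```text
clock: 1.7
tcp_pos: [0.5662, 0.0344, 0.3311]
tool_rot: [[-0.0, 0.988, -0.156], [0.0, -0.156, -0.988], [-1.0, -0.0, -0.0]]
force: [0.1, 0.3, -0.3]
gripper_width: 0.0853
```

Emit:
carry_out(
  commands=[
    [0.025,-0.032,0,0,0,0,0.0854],
    [0.05,-0.064,0,0,0,0,0.0854],
    [0.075,-0.096,0,0,0,0,0.0854],
    [0.1,-0.128,0,0,0,0,0.0854],
    [0.124,-0.16,0,0,0,0,0.0854],
  ],
)

```text
clock: 2.2
tcp_pos: [0.6903, -0.1254, 0.3308]
tool_rot: [[-0.001, 0.988, -0.155], [0.0, -0.155, -0.988], [-1.0, -0.001, -0.0]]
force: [1.3, 0.3, 0.4]
gripper_width: 0.0856
```

Emit:
carry_out(
  commands=[
    [-0.001,0.001,-0.03,0,0,0,0.0854],
    [-0.001,0.001,-0.065,0,0,0,0.0854],
    [-0.001,0.001,-0.1,0,0,0,0.0854],
    [-0.001,0.001,-0.1,0,0,0,0.0854],
  ],
)

```text
clock: 2.6
tcp_pos: [0.6854, -0.1222, 0.2244]
tool_rot: [[-0.012, 0.988, -0.156], [0.004, -0.156, -0.988], [-1.0, -0.012, -0.002]]
force: [0.5, -0.3, -1.4]
gripper_width: 0.0856
```

Run:
```python
from h import *
a=[]
for n,(r,c) in dict(scene=(90,210),top=(120,240)).items():
    f=grab_frame(n); a.append(cv2.resize(f["img"][r:r+150,c:c+200],(400,300))[:,:,::-1])
cv2.imwrite("pics/a1.png",np.hstack(a))
```

```text
(no output)
```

View pics/a1.png

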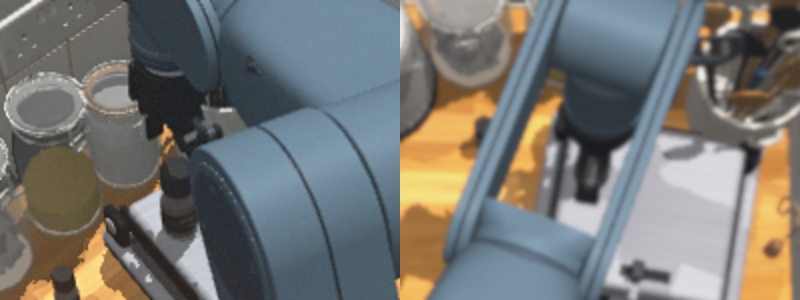

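Run:
```python
from h import *
from cell import telemetry
s=telemetry.state(); print(s["clock"],s["tcp_pos"],s["tool_rot"][:,0],s["force"],s["qpos"])
f=grab_frame("scene"); p=proj(f,s["tcp_pos"]); print(p, proj(f,[.689,-.1245,.22]))
im=f["img"].copy(); cv2.circle(im,(int(p[0]),int(p[1])),2,(255,0,0),-1)
q=proj(f,[.689,-.1245,.22]);cv2.circle(im,(int(q[0]),int(q[1])),2,(0,255,0),-1)
cv2.imwrite("pics/a2.png",cv2.resize(im[90:240,210:410],(800,600))[:,:,::-1])
```

```text
2.7 [ 0.6883749  -0.12300381  0.2312238 ] [-1.44705693e-03  4.93697470e-04 -9.99998831e-01] [0.01264422 0.64947848 0.65422166] [-3.35935206e-01  5.33553909e-01  1.12285572e+00 -1.09633173e-05
  1.48671194e+00 -1.79919657e-01]
(np.float64(296.94159173656885), np.float64(170.58798403160694)) (np.float64(297.4269313753005), np.float64(173.31397111329812))
```

View pics/a2.png

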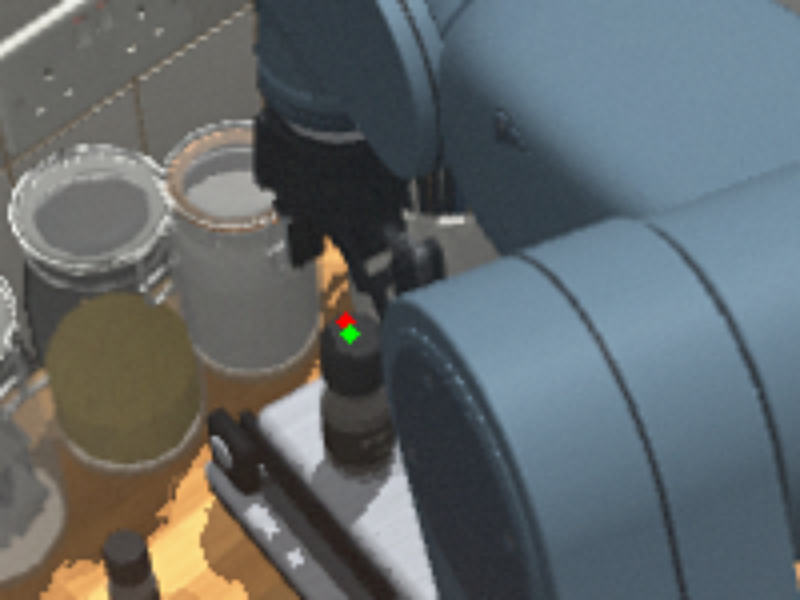

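The fingers stand astride the cap, centred on it. The projected TCP at crop (346,322) falls on the cap-top centre at (349,334), so I'll descend and grip.

Emit:
carry_out(
  commands=[
    [0.0,-0.001,-0.025,0,0,0,0.0854],
    [0,-0.001,-0.045,0,0,0,0.0854],
    [0,-0.001,-0.053,0,0,0,0.0854],
    [0,-0.001,-0.053,0,0,0,0.0854],
  ],
)

```text
clock: 3.15
tcp_pos: [0.6888, -0.124, 0.1791]
tool_rot: [[0.001, 0.988, -0.155], [-0.0, -0.155, -0.988], [-1.0, 0.001, 0.0]]
force: [0.0, 1.0, 0.2]
gripper_width: 0.0856
```

Emit:
carry_out(
  commands=[
    [0,0,0,0,0,0,0.045],
    [0,0,0,0,0,0,0.03],
    [0,0,0,0,0,0,0.03],
    [0,0,0,0,0,0,0.03],
    [0,0,0,0,0,0,0.03],
  ],
  grip_force=40,
)

```text
clock: 3.65
tcp_pos: [0.6892, -0.1243, 0.1797]
tool_rot: [[0.002, 0.988, -0.155], [-0.001, -0.155, -0.988], [-1.0, 0.002, 0.0]]
force: [-0.0, 0.5, 5.7]
gripper_width: 0.0381
```

Gripped at 38 mm, which matches the 39 mm cap. Lifting.

Emit:
carry_out(
  commands=[
    [0,0,0.01,0,0,0,0.03],
    [0,0,0.025,0,0,0,0.03],
    [0,0,0.045,0,0,0,0.03],
    [0,0,0.065,0,0,0,0.03],
    [0,0,0.075,0,0,0,0.03],
  ],
)

```text
clock: 4.15
tcp_pos: [0.6889, -0.1242, 0.2553]
tool_rot: [[0.002, 0.988, -0.155], [-0.001, -0.155, -0.988], [-1.0, 0.002, 0.0]]
force: [0.2, -0.4, -1.5]
gripper_width: 0.0379
```

Emit:
carry_out(
  commands=[
    [-0.01,0.015,0,0,0,0,0.03],
    [-0.027,0.045,0,0,0,0,0.03],
    [-0.047,0.08,0,0,0,0,0.03],
    [-0.067,0.115,0,0,0,0,0.03],
    [-0.08,0.14,0,0,0,0,0.03],
  ],
)

```text
clock: 4.65
tcp_pos: [0.6065, 0.0181, 0.2529]
tool_rot: [[-0.002, 0.988, -0.155], [0.001, -0.155, -0.988], [-1.0, -0.002, -0.001]]
force: [0.5, -0.4, -1.6]
gripper_width: 0.0382
```

Emit:
carry_out(
  commands=[
    [-0.005,0.009,0,0,0,0,0.03],
    [-0.005,0.009,0,0,0,0,0.03],
    [-0.005,0.009,0,0,0,0,0.03],
  ],
)

```text
clock: 4.95
tcp_pos: [0.604, 0.0242, 0.2532]
tool_rot: [[0.0, 0.988, -0.155], [-0.001, -0.155, -0.988], [-1.0, 0.0, 0.001]]
force: [0.5, -0.4, -1.3]
gripper_width: 0.0379
```

Run:
```python
from h import *
from cell import telemetry
s=telemetry.state(); print(s["clock"],s["tcp_pos"],s["force"],s["gripper_width"])
a=[]
for n,(r,c) in dict(scene=(130,180),top=(120,190)).items():
    f=grab_frame(n); W=cloud(f); a.append(cv2.resize(f["img"][r:r+200,c:c+200],(400,400))[:,:,::-1])
    t=s["tcp_pos"]; m=(np.hypot(W[...,0]-t[0],W[...,1]-t[1])<.03)&(W[...,2]<t[2]-.03)&(W[...,2]>.02)
    P=W[m]; print(n,m.sum(), P.min(0) if len(P) else '',P.max(0) if len(P) else '')
cv2.imwrite("pics/a3.png",np.hstack(a))
```

```text
4.95 [0.60399436 0.02415932 0.25318326] [ 0.48403143 -0.40911955 -1.32153213] 0.03793273868043811
scene 197 [0.57832967 0.0098     0.18289111] [0.61365686 0.04587374 0.22301803]
top 0
```

View pics/a3.png

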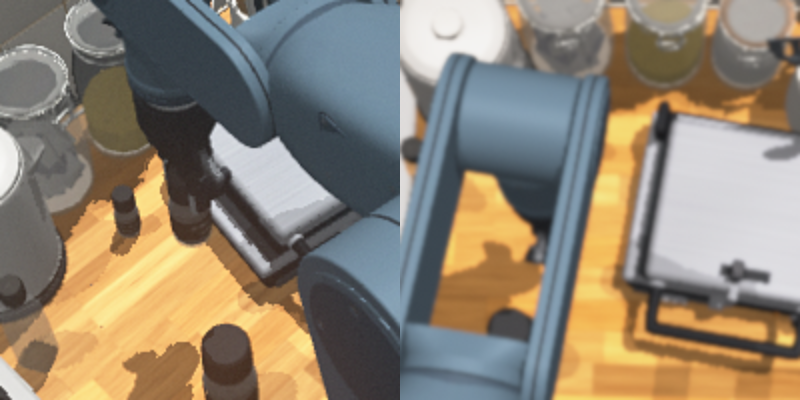

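It is held upright with its foot 70 mm below the TCP, so it should touch down at TCP z of about 0.0717.

Emit:
carry_out(
  commands=[
    [0,0.001,-0.02,0,0,0,0.03],
    [0,0.001,-0.055,0,0,0,0.03],
    [0,0.001,-0.095,0,0,0,0.03],
    [0,0.001,-0.13,0,0,0,0.03],
    [0,0.001,-0.155,0,0,0,0.03],
  ],
)

```text
clock: 5.55
tcp_pos: [0.6028, 0.0246, 0.0953]
tool_rot: [[-0.003, 0.988, -0.157], [0.0, -0.157, -0.988], [-1.0, -0.003, 0.0]]
force: [-1.1, 0.5, -1.9]
gripper_width: 0.0379
```

Emit:
carry_out(
  commands=[
    [0,0,-0.012,0,0,0,0.03],
    [0,0,-0.019,0,0,0,0.03],
    [0,0,-0.022,0,0,0,0.03],
    [0,0,-0.024,0,0,0,0.03],
    [0,0,-0.025,0,0,0,0.03],
  ],
)

```text
clock: 6.05
tcp_pos: [0.6044, 0.0258, 0.0744]
tool_rot: [[0.002, 0.988, -0.155], [-0.0, -0.155, -0.988], [-1.0, 0.002, -0.0]]
force: [0.5, -1.0, -0.7]
gripper_width: 0.0381
```

Emit:
carry_out(
  commands=[
    [0,0,-0.001,0,0,0,0.03],
    [0,0,-0.001,0,0,0,0.03],
  ],
)

```text
clock: 6.25
tcp_pos: [0.6038, 0.026, 0.0729]
tool_rot: [[0.001, 0.988, -0.155], [-0.0, -0.155, -0.988], [-1.0, 0.001, -0.0]]
force: [-1.1, 1.0, -0.4]
gripper_width: 0.0381
```

Emit:
carry_out(
  commands=[
    [0,0,-0.001,0,0,0,0.03],
    [0,0,-0.001,0,0,0,0.03],
  ],
)

```text
clock: 6.45
tcp_pos: [0.6038, 0.026, 0.0717]
tool_rot: [[0.001, 0.988, -0.155], [-0.0, -0.155, -0.988], [-1.0, 0.001, -0.0]]
force: [-0.7, 0.1, -0.0]
gripper_width: 0.0381
```

Emit:
carry_out(
  commands=[
    [0,0,-0.001,0,0,0,0.03],
    [0,0,-0.001,0,0,0,0.03],
  ],
)

```text
clock: 6.65
tcp_pos: [0.604, 0.026, 0.0717]
tool_rot: [[0.001, 0.988, -0.155], [-0.0, -0.155, -0.988], [-1.0, 0.001, -0.0]]
force: [-1.5, 0.3, 7.1]
gripper_width: 0.0381
```

Touched down with 7 N from below at z = 0.0717, as predicted. Releasing.

Emit:
carry_out(
  commands=[
    [0,0,0.001,0,0,0,0.042],
    [0,0,0.001,0,0,0,0.05],
    [0,0,0.001,0,0,0,0.06],
    [0,0,0.001,0,0,0,0.075],
    [0,0,0.001,0,0,0,0.08],
  ],
)

```text
clock: 7.15
tcp_pos: [0.6035, 0.026, 0.0712]
tool_rot: [[-0.0, 0.988, -0.155], [0.0, -0.155, -0.988], [-1.0, -0.0, 0.0]]
force: [-0.3, 0.7, 0.1]
gripper_width: 0.0799
```

Emit:
carry_out(
  commands=[
    [0,0,0.015,0,0,0,0.08],
    [0,0,0.045,0,0,0,0.08],
    [0,0,0.085,0,0,0,0.08],
    [0,0,0.125,0,0,0,0.08],
    [0,0,0.16,0,0,0,0.08],
  ],
)

```text
clock: 7.65
tcp_pos: [0.6037, 0.0259, 0.2334]
tool_rot: [[0.001, 0.988, -0.155], [-0.0, -0.155, -0.988], [-1.0, 0.001, -0.0]]
force: [0.8, 0.7, 0.5]
gripper_width: 0.0799
```

Run:
```python
from h import *
from cell import telemetry
s=telemetry.state(); print(s["clock"],s["tcp_pos"],s["force"],s["gripper_width"])
a=[]
for n,(r,c) in dict(scene=(130,180),top=(120,190)).items():
    f=grab_frame(n); W=cloud(f); a.append(cv2.resize(f["img"][r:r+200,c:c+200],(400,400))[:,:,::-1])
    m=(np.hypot(W[...,0]-.604,W[...,1]-.026)<.035)&(W[...,2]<.13)&(W[...,2]>.01)
    P=W[m]
    if len(P): print(n,m.sum(), P.min(0),P.max(0)); 
    for lo,hi in((.02,.06),(.08,.105),(.105,.13)):
        q=P[(P[:,2]>lo)&(P[:,2]<hi)]
        if len(q): print(lo,len(q),q.min(0).round(3),q.max(0).round(3))
cv2.imwrite("pics/a4.png",np.hstack(a))
```

```text
7.65 [0.60365939 0.0259305  0.23339314] [0.81959838 0.7467627  0.46067687] 0.07986507809642047
scene 590 [0.57957038 0.00503369 0.01017314] [0.62045662 0.04799797 0.1188332 ]
0.02 160 [0.58  0.009 0.02 ] [0.62  0.048 0.06 ]
0.08 99 [0.583 0.011 0.08 ] [0.612 0.045 0.105]
0.105 195 [0.584 0.007 0.105] [0.619 0.044 0.119]
top 26 [0.58698116 0.00431442 0.0106916 ] [0.60882053 0.01303823 0.06853066]
0.02 15 [0.589 0.004 0.021] [0.608 0.012 0.057]
```

View pics/a4.png

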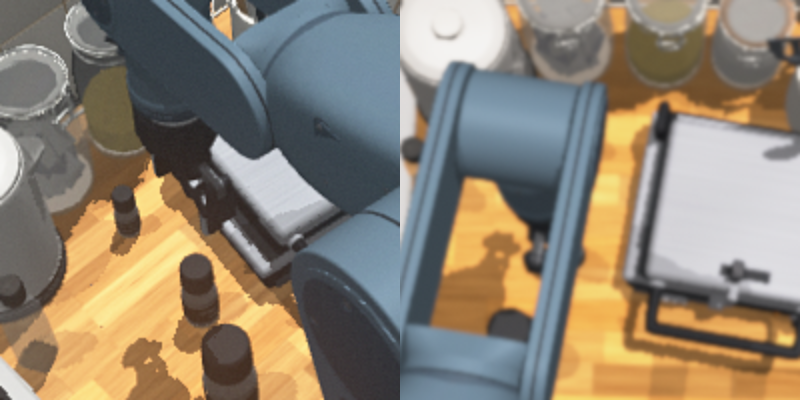

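The grinder stands free and upright at crop (200,290), with its top at z of about 0.112 and nothing else moved. Now the lock: fingers shut, on the left of the knob, pushing along the grill's -y.

Emit:
carry_out(
  commands=[
    [-0.004,-0.025,0,0,0,0,0.06],
    [-0.01,-0.065,-0.005,0,0,0,0.03],
    [-0.018,-0.11,-0.015,0,0,0,0.0],
    [-0.025,-0.155,-0.025,0,0,0,0.0],
    [-0.028,-0.175,-0.033,0,0,0,0.0],
  ],
)

```text
clock: 8.25
tcp_pos: [0.5742, -0.1525, 0.1967]
tool_rot: [[-0.002, 0.987, -0.158], [-0.001, -0.158, -0.987], [-1.0, -0.002, 0.001]]
force: [-0.3, 0.2, -0.1]
gripper_width: 0.0066
```

Emit:
carry_out(
  commands=[
    [0,0,-0.02,0,0,0,0],
    [0,0,-0.045,0,0,0,0],
    [0,0,-0.06,0,0,0,0],
    [0,0,-0.06,0,0,0,0],
  ],
)

```text
clock: 8.65
tcp_pos: [0.5733, -0.1483, 0.1349]
tool_rot: [[-0.006, 0.988, -0.156], [0.003, -0.156, -0.988], [-1.0, -0.006, -0.002]]
force: [-0.1, -0.4, -0.2]
gripper_width: -0.0002
```

Run:
```python
from h import *
from cell import telemetry
s=telemetry.state(); print(s["clock"],s["tcp_pos"],s["force"],s["gripper_width"])
th=-np.deg2rad(8.95); R=np.array([[np.cos(th),-np.sin(th)],[np.sin(th),np.cos(th)]]); O=np.array([.651,-.190])
print("local",(s["tcp_pos"][:2]-O)@R)
a=[]
for n,(r,c) in dict(scene=(150,270),top=(180,290)).items():
    f=grab_frame(n); a.append(cv2.resize(f["img"][r:r+130,c:c+130],(400,400))[:,:,::-1])
cv2.imwrite("pics/a5.png",np.hstack(a))
```

```text
8.65 [ 0.57333251 -0.14829093  0.13485621] [-0.07330701 -0.3508052  -0.22278427] -0.0001743056052908955
local [-0.08321063  0.02911832]
```

View pics/a5.png

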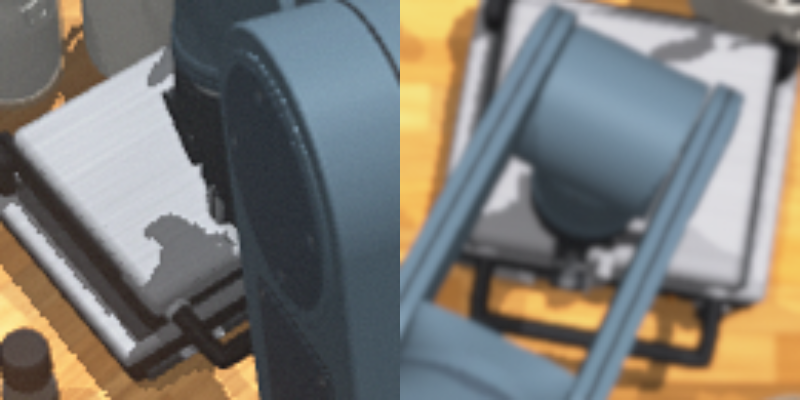

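Emit:
carry_out(
  commands=[
    [0,0,-0.015,0,0,0,0],
    [0,0,-0.022,0,0,0,0],
    [0,0,-0.025,0,0,0,0],
    [0,0,-0.025,0,0,0,0],
  ],
)

```text
clock: 9.15
tcp_pos: [0.5756, -0.149, 0.1135]
tool_rot: [[-0.0, 0.988, -0.155], [0.0, -0.155, -0.988], [-1.0, -0.0, 0.0]]
force: [0.6, -0.3, 0.2]
gripper_width: -0.0
```

Emit:
carry_out(
  commands=[
    [-0.0008,-0.005,0,0,0,0,0],
    [-0.0016,-0.01,0,0,0,0,0],
    [-0.0022,-0.014,0,0,0,0,0],
    [-0.0028,-0.018,0,0,0,0,0],
  ],
)

```text
clock: 9.55
tcp_pos: [0.573, -0.1674, 0.1138]
tool_rot: [[0.001, 0.988, -0.156], [0.0, -0.156, -0.988], [-1.0, 0.001, -0.0]]
force: [1.3, 1.8, 2.1]
gripper_width: -0.0001
```

Emit:
carry_out(
  commands=[
    [-0.0005,-0.003,0,0,0,0,0],
    [-0.0009,-0.006,0,0,0,0,0],
    [-0.0012,-0.008,0,0,0,0,0],
    [-0.0012,-0.008,0,0,0,0,0],
  ],
)

```text
clock: 9.95
tcp_pos: [0.5714, -0.1755, 0.1132]
tool_rot: [[-0.0, 0.988, -0.156], [-0.0, -0.156, -0.988], [-1.0, -0.0, 0.0]]
force: [0.3, -0.1, 0.1]
gripper_width: 0.0001
```

Emit:
carry_out(
  commands=[
    [-0.0005,-0.003,0,0,0,0,0],
    [-0.0009,-0.006,0,0,0,0,0],
    [-0.0009,-0.006,0,0,0,0,0],
  ],
)

```text
clock: 10.25
tcp_pos: [0.5704, -0.1815, 0.1132]
tool_rot: [[-0.001, 0.988, -0.156], [-0.0, -0.156, -0.988], [-1.0, -0.0, 0.0]]
force: [0.4, -0.3, 1.0]
gripper_width: -0.0002
```

Emit:
carry_out(
  commands=[
    [-0.0003,-0.002,0,0,0,0,0],
    [-0.0003,-0.002,0,0,0,0,0],
  ],
)

```text
clock: 10.45
tcp_pos: [0.5703, -0.1822, 0.1132]
tool_rot: [[-0.0, 0.988, -0.156], [0.002, -0.156, -0.988], [-1.0, -0.0, -0.002]]
force: [1.2, 4.2, 1.6]
gripper_width: 0.0
```

Emit:
carry_out(
  commands=[
    [-0.0003,-0.002,0,0,0,0,0],
    [-0.0003,-0.002,0,0,0,0,0],
  ],
)

```text
clock: 10.65
tcp_pos: [0.5702, -0.1823, 0.1132]
tool_rot: [[0.0, 0.988, -0.155], [0.004, -0.155, -0.988], [-1.0, -0.001, -0.004]]
force: [1.8, 10.7, 2.0]
gripper_width: 0.0001
```

It has hit the stop: force rose to 10.7 N with no motion, at the position predicted for full travel. I'll back off, rise and check by picture.

Emit:
carry_out(
  commands=[
    [0.001,0.006,0,0,0,0,0],
    [0.0015,0.01,0.01,0,0,0,0],
    [0.0015,0.01,0.04,0,0,0,0.01],
    [-0.03,0.01,0.08,0,0,0,0.03],
    [-0.074,0.014,0.11,0,0,0,0.04],
  ],
)

```text
clock: 11.15
tcp_pos: [0.5005, -0.1727, 0.2235]
tool_rot: [[0.003, 0.988, -0.155], [-0.003, -0.155, -0.988], [-1.0, 0.003, 0.002]]
force: [0.2, -0.7, 0.8]
gripper_width: 0.0382
```

Emit:
carry_out(
  commands=[
    [-0.01,0,0.0,0,0,0,0.04],
    [-0.01,0,0.0,0,0,0,0.04],
    [-0.01,0,0,0,0,0,0.04],
  ],
)

```text
clock: 11.45
tcp_pos: [0.4898, -0.1716, 0.2205]
tool_rot: [[0.0, 0.988, -0.156], [-0.0, -0.156, -0.988], [-1.0, 0.0, 0.0]]
force: [-0.1, 0.6, -0.6]
gripper_width: 0.0399
```

Run:
```python
from h import *
from cell import telemetry
s=telemetry.state(); print(s["clock"],s["tcp_pos"],s["force"],s["gripper_width"])
th=-np.deg2rad(8.95); R=np.array([[np.cos(th),-np.sin(th)],[np.sin(th),np.cos(th)]]); O=np.array([.651,-.190])
print("local",(s["tcp_pos"][:2]-O)@R)
a=[]
for n,(r,c) in dict(scene=(170,280),top=(180,290)).items():
    f=grab_frame(n); a.append(cv2.resize(f["img"][r:r+130,c:c+130],(400,400))[:,:,::-1])
    W=cloud(f); L=(W[...,:2]-O)@R; Z=W[...,2]
    m=(abs(L[...,0]+.08)<.03)&(abs(L[...,1]+.01)<.05)&(Z>.116)&(Z<.14); q=L[m]
    if len(q): print(n,len(q),q.min(0),q.max(0),np.median(q,0))
cv2.imwrite("pics/a6.png",np.hstack(a))
```

```text
11.45 [ 0.48982445 -0.17160282  0.22048263] [-0.05307036  0.56640985 -0.60789436] 0.039855351475004866
local [-0.16207525 -0.0069013 ]
scene 67 [-0.09512854 -0.03016344] [-0.07104854 -0.01653778] [-0.08499443 -0.02371089]
```

View pics/a6.png

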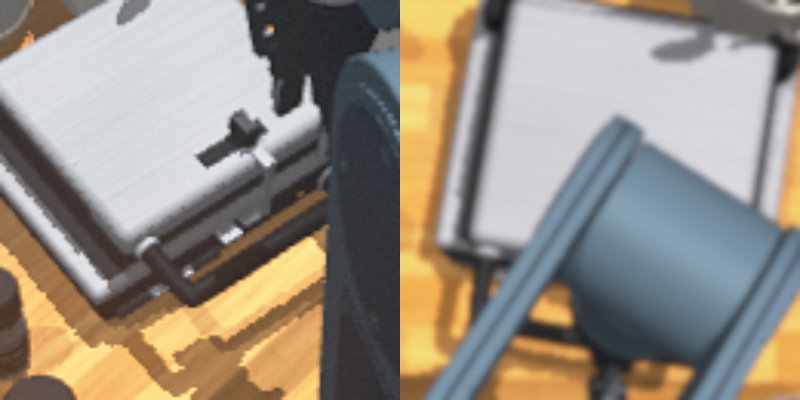

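The knob moved from local y of -0.0016 to -0.0237, or 22 mm, so it is fully open (crop (245,130), at the slot's right end). Now down over the bar, slightly left of the hook, with 40 mm opening.

Emit:
carry_out(
  commands=[
    [0.002,0.015,-0.025,0,0,0,0.04],
    [0.002,0.015,-0.06,0,0,0,0.04],
    [0.002,0.015,-0.09,0,0,0,0.04],
    [0.002,0.015,-0.1,0,0,0,0.04],
    [0.002,0.015,-0.1,0,0,0,0.04],
  ],
)

```text
clock: 12.05
tcp_pos: [0.4908, -0.1557, 0.1187]
tool_rot: [[-0.004, 0.988, -0.155], [0.003, -0.155, -0.988], [-1.0, -0.005, -0.002]]
force: [-0.1, -0.3, 0.2]
gripper_width: 0.0403
```

Run:
```python
from h import *
from cell import telemetry
s=telemetry.state(); print(s["clock"],s["tcp_pos"],s["force"],s["gripper_width"])
th=-np.deg2rad(8.95); R=np.array([[np.cos(th),-np.sin(th)],[np.sin(th),np.cos(th)]]); O=np.array([.651,-.190])
print("local",(s["tcp_pos"][:2]-O)@R)
a=[]
for n,(r,c) in dict(scene=(170,280),top=(200,290)).items():
    f=grab_frame(n); a.append(cv2.resize(f["img"][r:r+130,c:c+130],(400,400))[:,:,::-1])
cv2.imwrite("pics/a7.png",np.hstack(a))
```

```text
12.05 [ 0.49082288 -0.15571669  0.11870739] [-0.08217057 -0.2948388   0.19283807] 0.04030926009754222
local [-0.16356042  0.00894674]
```

View pics/a7.png

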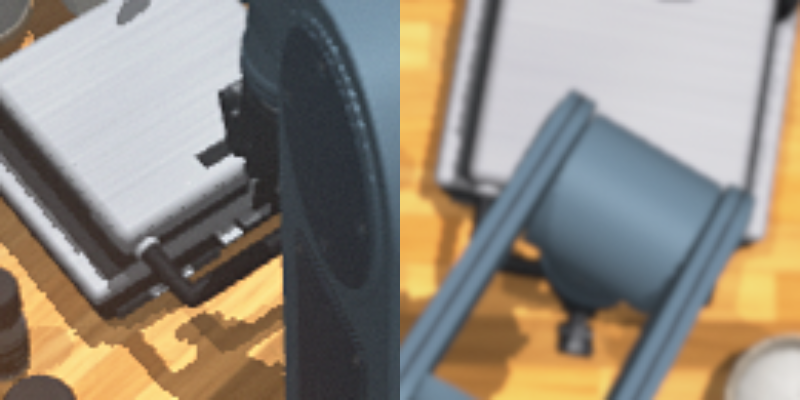

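The gripper hides the bar at crop (270,260), but the measured local x of -0.163 is within 2 mm of the bar. Going down while watching the force.

Emit:
carry_out(
  commands=[
    [0,0,-0.015,0,0,0,0.04],
    [0,0,-0.03,0,0,0,0.04],
    [0,0,-0.045,0,0,0,0.04],
    [0,0,-0.053,0,0,0,0.04],
    [0,0,-0.053,0,0,0,0.04],
  ],
)

```text
clock: 12.65
tcp_pos: [0.4917, -0.1565, 0.0681]
tool_rot: [[0.0, 0.988, -0.155], [-0.0, -0.155, -0.988], [-1.0, 0.0, 0.0]]
force: [0.2, 0.5, -0.8]
gripper_width: 0.04
```

Emit:
carry_out(
  commands=[
    [0,0,0,0,0,0,0.025],
    [0,0,0,0,0,0,0.015],
    [0,0,0,0,0,0,0.005],
    [0,0,0,0,0,0,0.005],
    [0,0,0,0,0,0,0.005],
  ],
  grip_force=50,
)

```text
clock: 13.15
tcp_pos: [0.4944, -0.1572, 0.0693]
tool_rot: [[0.006, 0.988, -0.156], [-0.002, -0.156, -0.988], [-1.0, 0.006, 0.001]]
force: [6.4, 0.0, -3.7]
gripper_width: 0.0163
```

The bar is gripped and read as 16 mm wide. It sits about 2.5 mm further back than the TCP was, which puts the bar at local x of about -0.160. I'll work out the arc and start with a small lift test.

Run:
```python
import numpy as np
r=.257;p=np.arcsin(.006/r);c,s=np.cos(np.deg2rad(-8.95)),np.sin(np.deg2rad(-8.95))
t=[0,.02,.05,.085,.125,.165]+list(.165+.045*np.arange(1,20))+[1.04,1.05]
P=[np.array([(r*(np.cos(p)-np.cos(p+a)))*c+.0025*(a>0),(r*(np.cos(p)-np.cos(p+a)))*s-.0004*(a>0),r*(np.sin(p+a)-np.sin(p))]) for a in t]
for k in range(0,len(t)-1,5):
    print("call"); 
    for i in range(k+1,min(k+6,len(t))): print(round(t[i],3),(P[i]-P[k]).round(3).tolist())
```

```text
call
0.02 [0.003, -0.0, 0.005]
0.05 [0.003, -0.0, 0.013]
0.085 [0.004, -0.001, 0.022]
0.125 [0.005, -0.001, 0.032]
0.165 [0.007, -0.001, 0.042]
call
0.21 [0.002, -0.0, 0.011]
0.255 [0.005, -0.001, 0.022]
0.3 [0.009, -0.001, 0.034]
0.345 [0.013, -0.002, 0.044]
0.39 [0.017, -0.003, 0.055]
call
0.435 [0.005, -0.001, 0.01]
0.48 [0.01, -0.002, 0.021]
0.525 [0.016, -0.002, 0.031]
0.57 [0.022, -0.003, 0.04]
0.615 [0.029, -0.005, 0.05]
call
0.66 [0.007, -0.001, 0.009]
0.705 [0.014, -0.002, 0.018]
0.75 [0.022, -0.003, 0.026]
0.795 [0.03, -0.005, 0.034]
0.84 [0.039, -0.006, 0.042]
call
0.885 [0.009, -0.001, 0.007]
0.93 [0.018, -0.003, 0.014]
0.975 [0.027, -0.004, 0.021]
1.02 [0.037, -0.006, 0.027]
1.04 [0.042, -0.007, 0.029]
call
1.05 [0.002, -0.0, 0.001]
```

Emit:
carry_out(
  commands=[
    [0.0025,0,0.003,0,0,0,0.005],
    [0.0025,0,0.009,0,0,0,0.005],
    [0.003,0,0.016,0,0,0,0.005],
    [0.0035,-0.0005,0.022,0,0,0,0.005],
    [0.0035,-0.0005,0.022,0,0,0,0.005],
  ],
)

```text
clock: 13.65
tcp_pos: [0.4957, -0.1574, 0.0909]
tool_rot: [[0.002, 0.988, -0.155], [-0.001, -0.155, -0.988], [-1.0, 0.002, 0.001]]
force: [2.2, -4.3, -5.1]
gripper_width: 0.0165
```

Run:
```python
from h import *
from cell import telemetry
s=telemetry.state(); print(s["clock"],s["tcp_pos"],s["force"],s["torque"],s["gripper_width"])
f=grab_frame("scene"); cv2.imwrite("pics/a8.png",cv2.resize(f["img"][130:280,220:420],(800,600))[:,:,::-1])
W=cloud(f)
th=-np.deg2rad(8.95); R=np.array([[np.cos(th),-np.sin(th)],[np.sin(th),np.cos(th)]]); O=np.array([.651,-.190])
L=(W[...,:2]-O)@R; Z=W[...,2]
m=(L[...,0]>-.07)&(L[...,0]<.06)&(L[...,1]>.0)&(L[...,1]<.08)&(Z>.1)&(Z<.3)
print(m.sum(),np.polyfit(L[m][:,0],Z[m],1))
```

```text
13.65 [ 0.49565811 -0.15735248  0.09091474] [ 2.23175528 -4.25850458 -5.11843889] [-0.51397885 -0.11705006  0.02698818] 0.01652506399210061
1416 [-0.08244929  0.11624214]
```

View pics/a8.png

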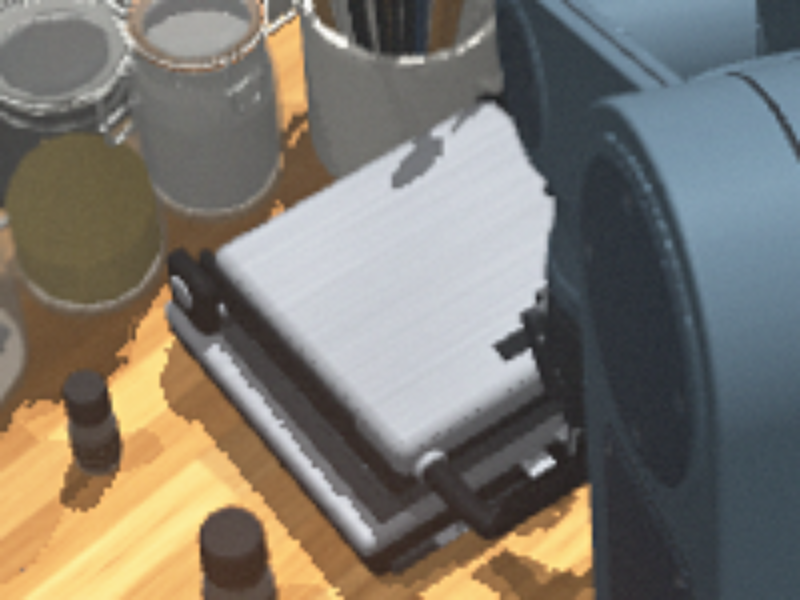

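The lid is rising: its top face slopes at 0.082 rad for a planned 0.085, with 5 N at the handle. Continuing along the arc.

Emit:
carry_out(
  commands=[
    [0.001,0,0.01,0,0,0,0.005],
    [0.003,-0.0005,0.02,0,0,0,0.005],
    [0.005,-0.001,0.031,0,0,0,0.005],
    [0.008,-0.001,0.042,0,0,0,0.005],
    [0.012,-0.0015,0.054,0,0,0,0.005],
  ],
)

```text
clock: 14.2
tcp_pos: [0.5063, -0.159, 0.1437]
tool_rot: [[-0.002, 0.988, -0.155], [-0.001, -0.155, -0.988], [-1.0, -0.002, 0.001]]
force: [-1.2, -6.4, -4.6]
gripper_width: 0.0165
```

Emit:
carry_out(
  commands=[
    [0.004,-0.001,0.01,0,0,0,0.005],
    [0.008,-0.0015,0.021,0,0,0,0.005],
    [0.013,-0.002,0.031,0,0,0,0.005],
    [0.018,-0.003,0.042,0,0,0,0.005],
    [0.024,-0.004,0.052,0,0,0,0.005],
  ],
)

```text
clock: 14.7
tcp_pos: [0.5279, -0.1624, 0.1953]
tool_rot: [[-0.008, 0.988, -0.155], [0.001, -0.155, -0.988], [-1.0, -0.008, 0.001]]
force: [-7.3, -4.3, -2.4]
gripper_width: 0.0166
```

```bash
cat > lid.py <<'E'
from h import *
from cell import telemetry
import sys
s=telemetry.state(); print(s["clock"],s["tcp_pos"],s["force"],s["torque"],s["gripper_width"],s["joint_velocities"].round(3))
f=grab_frame("scene"); cv2.imwrite(sys.argv[1],cv2.resize(f["img"][100:280,180:420],(800,600))[:,:,::-1])
W=cloud(f)
th=-np.deg2rad(8.95); R=np.array([[np.cos(th),-np.sin(th)],[np.sin(th),np.cos(th)]]); O=np.array([.651,-.190])
L=(W[...,:2]-O)@R; Z=W[...,2]
m=(L[...,0]>-.05)&(L[...,0]<.08)&(L[...,1]>.04)&(L[...,1]<.09)&(Z>.1)&(Z<.35)
P=np.c_[L[m],Z[m]]
for k in range(6):
    c=P.mean(0); n=np.linalg.svd(P-c,full_matrices=False)[2][2]; d=abs((P-c)@n); P=P[d<max(.003,2*np.median(d))]
n*=np.sign(n[2]); print("pts",len(P),"normal",n,"lid angle",np.arctan2(-n[0],n[2])*-1)
E
python3 lid.py pics/a9.png
```

```text
14.7 [ 0.52787019 -0.16242628  0.19532262] [-7.2768613  -4.29603027 -2.39266767] [-0.60532643  1.66501677  0.05505383] 0.016585093423292844 [ 0.038  0.021 -0.286 -0.003  0.274  0.036]
pts 611 normal [ 0.47726978 -0.00210431  0.87875431] lid angle 0.4975463709166491
```

View pics/a9.png

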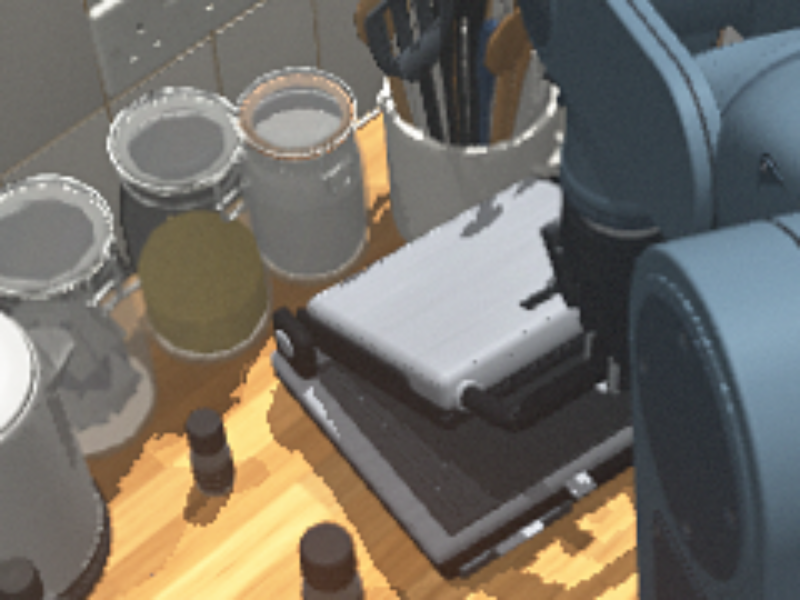

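The lid is at 0.50 rad at the mid-way point, the grip holds at 16.6 mm and the forces are small. Going on.

Emit:
carry_out(
  commands=[
    [0.006,-0.001,0.009,0,0,0,0.005],
    [0.013,-0.002,0.019,0,0,0,0.005],
    [0.02,-0.003,0.028,0,0,0,0.005],
    [0.027,-0.004,0.037,0,0,0,0.005],
    [0.035,-0.005,0.045,0,0,0,0.005],
  ],
)

```text
clock: 15.25
tcp_pos: [0.5598, -0.1675, 0.2414]
tool_rot: [[-0.014, 0.988, -0.156], [0.0, -0.156, -0.988], [-1.0, -0.014, 0.002]]
force: [-22.6, -3.0, 14.2]
gripper_width: 0.0162
```

Emit:
carry_out(
  commands=[
    [0.008,-0.001,0.008,0,0,0,0.005],
    [0.017,-0.0025,0.016,0,0,0,0.005],
    [0.026,-0.004,0.023,0,0,0,0.005],
    [0.035,-0.0055,0.03,0,0,0,0.005],
    [0.035,-0.0055,0.03,0,0,0,0.005],
  ],
)

```text
clock: 15.75
tcp_pos: [0.5958, -0.1732, 0.2762]
tool_rot: [[-0.008, 0.988, -0.156], [-0.002, -0.156, -0.988], [-1.0, -0.008, 0.003]]
force: [-26.1, -0.7, 27.4]
gripper_width: 0.0167
```

```bash
python3 lid.py pics/a10.png
```

```text
15.75 [ 0.59582878 -0.17322826  0.27620857] [-26.1009703   -0.66578126  27.39813541] [ 0.10890451  4.85478655 -0.02423524] 0.016713854315956143 [-0.002 -0.009  0.034 -0.007 -0.011 -0.004]
pts 186 normal [0.42820156 0.71429892 0.5535526 ] lid angle 0.6584046029498241
```

View pics/a10.png

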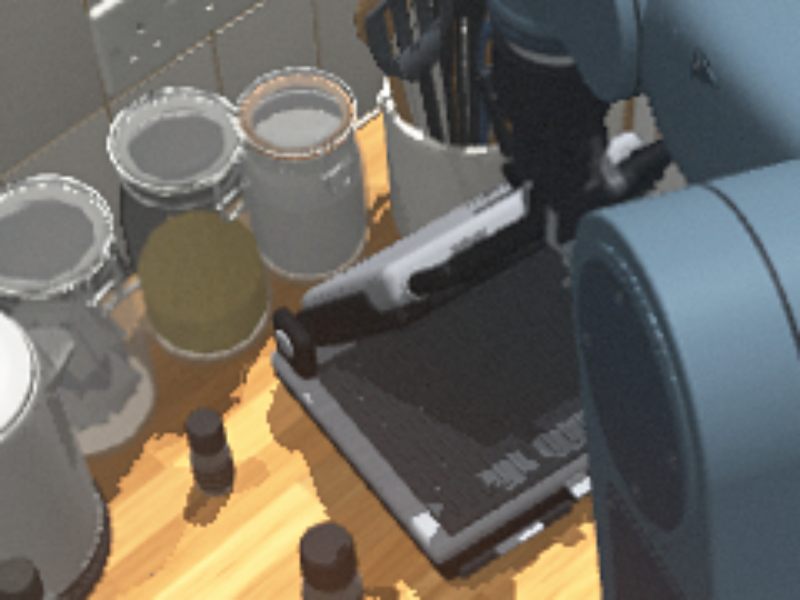

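The force has grown to 37 N, mostly radial: the commanded arc runs about 7 mm inside the real one. I'll ease the tool outward along the radius to where it actually stands before going further.

Emit:
carry_out(
  commands=[
    [-0.002,0,0.002,0,0,0,0.005],
    [-0.004,0.0005,0.004,0,0,0,0.005],
    [-0.004,0.0005,0.004,0,0,0,0.005],
  ],
)

```text
clock: 16.1
tcp_pos: [0.594, -0.1729, 0.2751]
tool_rot: [[-0.006, 0.988, -0.156], [-0.001, -0.156, -0.988], [-1.0, -0.005, 0.002]]
force: [-7.5, -4.3, 2.4]
gripper_width: 0.0163
```

Run:
```python
from h import *
from cell import telemetry
s=telemetry.state(); print(s["clock"],s["tcp_pos"],s["force"],s["torque"],s["gripper_width"])
f=grab_frame("top"); cv2.imwrite("pics/a11.png",cv2.resize(f["img"][130:310,270:470],(720,600))[:,:,::-1])
```

```text
16.1 [ 0.59403844 -0.17292994  0.27513335] [-7.54009691 -4.26098051  2.36200709] [-0.61201149  1.88883829  0.04384778] 0.01626073640488083
```

View pics/a11.png

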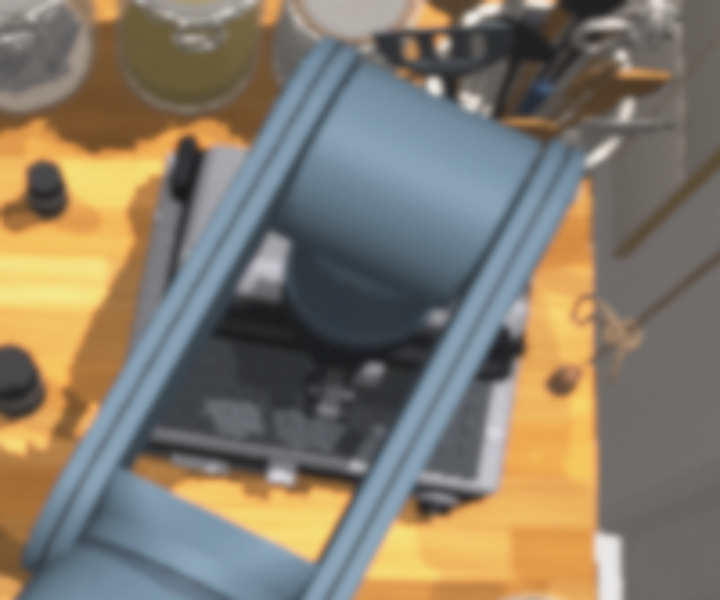

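Emit:
carry_out(
  commands=[
    [0.006,-0.001,0.005,0,0,0,0.005],
    [0.013,-0.002,0.009,0,0,0,0.005],
    [0.019,-0.003,0.013,0,0,0,0.005],
    [0.024,-0.0035,0.016,0,0,0,0.005],
    [0.024,-0.0035,0.016,0,0,0,0.005],
  ],
)

```text
clock: 16.65
tcp_pos: [0.6193, -0.1768, 0.2927]
tool_rot: [[-0.003, 0.988, -0.156], [-0.002, -0.157, -0.988], [-1.0, -0.002, 0.002]]
force: [-7.6, -3.9, 7.3]
gripper_width: 0.0159
```

```bash
cat > l2.py <<'E'
from h import *
from cell import telemetry
import sys
s=telemetry.state(); print(s["clock"],s["tcp_pos"].round(4),s["force"].round(1),s["torque"].round(2),s["gripper_width"],s["joint_velocities"].round(3))
th=-np.deg2rad(8.95); R=np.array([[np.cos(th),-np.sin(th)],[np.sin(th),np.cos(th)]]); O=np.array([.651,-.190])
l=(s["tcp_pos"][:2]-O)@R; b=np.array([l[0]-.096,s["tcp_pos"][2]+.019-.082]); print("bar rel hinge",b,np.hypot(*b),"ang",np.arctan2(b[1],-b[0])-.023)
a=[]
for n,(r,c) in dict(scene=(120,250),top=(150,290)).items():
    f=grab_frame(n); a.append(cv2.resize(f["img"][r:r+130,c:c+130],(400,400))[:,:,::-1])
    W=cloud(f); L=(W[...,:2]-O)@R; Z=W[...,2]
    print(n)
    for y0,y1 in((.04,.068),(-.07,-.03),(.07,.105),(-.105,-.07)):
        m=(L[...,0]>-.08)&(L[...,0]<.12)&(L[...,1]>y0)&(L[...,1]<y1)&(Z>.13)&(Z<.34)
        P=np.c_[L[m][:,0],Z[m]]
        if len(P)>5:
            t=P[np.argsort(-P[:,1])][:8]; print((y0,y1),len(P),"top pts",np.median(t,0).round(3),"zmin pts",P[P[:,1].argmin()].round(3),"polyfit",np.polyfit(P[:,0],P[:,1],1).round(3))
cv2.imwrite(sys.argv[1],np.hstack(a))
E
python3 l2.py pics/a12.png
```

```text
16.65 [ 0.6193 -0.1768  0.2927] [-7.6 -3.9  7.3] [-0.63  1.38 -0.07] 0.015949987331392284 [-0.002 -0.008  0.013  0.001 -0.01  -0.001]
bar rel hinge [-0.12934412  0.22969363] 0.2636077813020193 ang 1.0349391794149458
scene
(0.04, 0.068) 278 top pts [-0.036  0.315] zmin pts [0.037 0.139] polyfit [-1.516  0.238]
(-0.07, -0.03) 177 top pts [-0.037  0.314] zmin pts [0.116 0.13 ] polyfit [-1.023  0.243]
(0.07, 0.105) 615 top pts [-0.039  0.315] zmin pts [0.048 0.13 ] polyfit [-1.285  0.243]
(-0.105, -0.07) 177 top pts [-0.038  0.312] zmin pts [0.112 0.132] polyfit [-0.917  0.24 ]
top
(0.04, 0.068) 409 top pts [-0.036  0.315] zmin pts [0.083 0.151] polyfit [-1.178  0.265]
(-0.07, -0.03) 137 top pts [-0.034  0.315] zmin pts [0.036 0.231] polyfit [-1.216  0.263]
(0.07, 0.105) 82 top pts [-0.034  0.312] zmin pts [0.098 0.13 ] polyfit [-1.303  0.262]
(-0.105, -0.07) 215 top pts [-0.033  0.315] zmin pts [0.043 0.213] polyfit [-0.805  0.274]
```

View pics/a12.png

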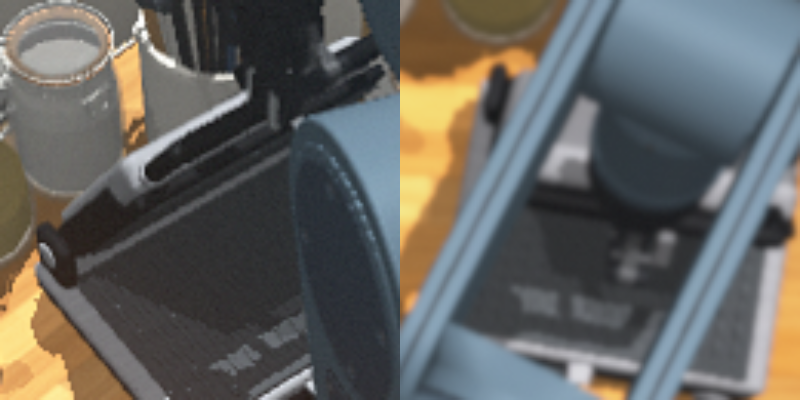

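The bar's top edge is at local (-0.036, 0.315) in both views, so its centre is at about (-0.036, 0.306). That puts the lid near 1.02 rad (58°), well within 52–68°. I'll hold a moment, then check stillness and the rest of the scene.

Emit:
carry_out(
  commands=[
    [0.001,0,0.001,0,0,0,0.005],
    [0.001,0,0.001,0,0,0,0.005],
    [0.001,0,0.001,0,0,0,0.005],
    [0.001,0,0.001,0,0,0,0.005],
    [0.001,0,0.001,0,0,0,0.005],
  ],
)

```text
clock: 17.25
tcp_pos: [0.6202, -0.177, 0.2932]
tool_rot: [[-0.002, 0.988, -0.157], [-0.002, -0.157, -0.988], [-1.0, -0.002, 0.002]]
force: [-6.6, -5.4, 4.7]
gripper_width: 0.0161
```

```bash
python3 l2.py pics/a13.png | head -5
python3 - <<'E'
from h import *
from cell import telemetry
for n in("scene","top"):
    f=grab_frame(n); W=cloud(f); W0=np.load(f"pics/{n}W.npy")
    m=(np.hypot(W[...,0]-.604,W[...,1]-.026)<.035)&(W[...,2]<.13)&(W[...,2]>.09); P=W[m]
    if len(P): print(n,len(P),P.min(0).round(3),P.max(0).round(3),"mean",P.mean(0).round(3))
    cv2.imwrite(f"pics/end_{n}.png",f["img"][:,:,::-1])
print(telemetry.state()["tcp_pos"],telemetry.state()["joint_velocities"].round(4))
E
```

```text
17.25 [ 0.6202 -0.177   0.2932] [-6.6 -5.4  4.7] [-0.72  1.14 -0.1 ] 0.016072796142846874 [-0.    -0.     0.001  0.001 -0.001 -0.   ]
bar rel hinge [-0.12847715  0.23022825] 0.26365019335085454 ang 1.0387994052184313
scene
(0.04, 0.068) 284 top pts [-0.037  0.316] zmin pts [0.04  0.134] polyfit [-1.573  0.238]
(-0.07, -0.03) 180 top pts [-0.036  0.314] zmin pts [0.042 0.13 ] polyfit [-1.051  0.242]
scene 261 [0.582 0.008 0.09 ] [0.62  0.045 0.117] mean [0.599 0.028 0.108]
top 214 [0.586 0.007 0.09 ] [0.623 0.045 0.118] mean [0.603 0.025 0.11 ]
[ 0.62016455 -0.17693652  0.29324201] [ 0.0003 -0.0011  0.0009  0.0006 -0.0014 -0.    ]
```

View pics/end_scene.png

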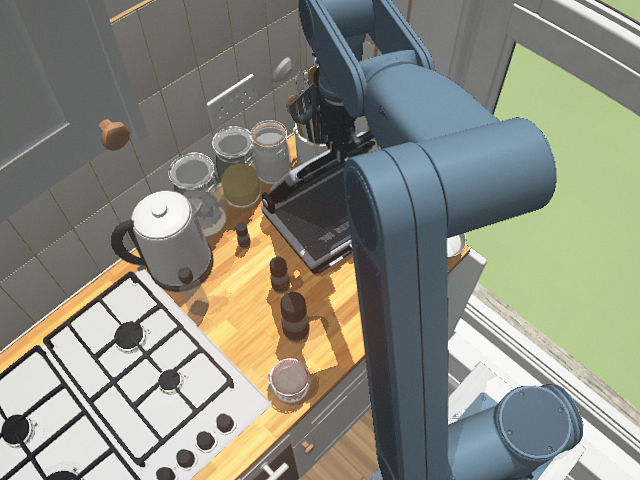

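The final view shows the lid open and held, the grinder upright at (279,273), and the low jar (290,380), the bottle and the other grinders where they were. The arm is still (joint speeds of about 0.001 rad/s), so I'm handing in.

```bash
python3 -c "
from cell import arm
print(arm.close_job())"
```

```text
the job is handed in; nothing more can be done
None
```

The job is handed in at about 17 s, with the arm still holding the lid open. The system gave no verdict.

- **Grinder:** I took the middle-sized one (112 mm; the look-alikes measured 157 and 81 mm) off the lid. It stands upright and released at about (0.604, 0.026), with its top at z of about 0.112 m in both views.
- **Lock:** I pushed it to its stop, where the force rose to about 11 N with no further motion. The knob had moved 22 mm in the scene view. This was before the lid went up; I did not see the lock clearly afterwards.
- **Lid:** it is held by the bar with a 50 N grip and was still at hand-in, with joint speeds of about 0.001 rad/s. The bar's position in the pictures gives about 1.02 rad and the tool position gives 1.04 rad, so call it 58–60°.

**What disagreed:**
- **Arc:** the lift arc I commanded ran about 7 mm inside the real one, so the wrist force rose to about 38 N near 0.92 rad. I eased the tool outward, and it was about 10 N at the end.
- **Bar in the pads:** the bar sits about 5 mm nearer the fingertips than planned, which explains the gap between the two angle readings. The fingers read 16 mm on the 18 mm bar.
- **Lid angle by plane fit:** this failed once the lid's top was seen edge-on.
- **Salt bowl:** the arm partly hid it in the last picture, so I could not check it fully. The arm never worked near it.

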